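# Slide the board carrier home under the inspection microscope

### The arm

A 6-joint arm with a two-finger parallel gripper is mounted at the origin on the work surface. World frame = base frame: x ahead of the robot, y to its left, z up, the work surface at z = 0. Lengths are in mm, angles in rad, forces in N, time in s.
With the tool pointing down it reaches from about 275 to 725 mm from the base axis. Payload 5.6 kg.
Tool frame: the origin (TCP) lies midway between the tips of the shut fingers; the grasp point (between the pads) lies 19 mm behind it (tcp_to_grasp is the z of the grasp point in the tool frame, in mm); z points along the fingers, y is the line along which they close (so a half turn about z gives the same grasp; the last joint's range is limited). The gripper opens to 85 mm and grips with 20 to 120 N. Pads are 22 mm wide; open, the fingers measure 114 mm over their backs; the gripper's body (76 mm by 85 mm) begins 54 mm behind the grasp point. The pads swing forward as they close: fully open they stand 13 mm farther back than shut.
Start: joints at [1.59, 0.255, 0.108, 0, -1.424, -0.285], TCP at [144.447, 530.686, 231.283] pointing down, gripper open.
Joint ranges: [-2.95, 2.95], [-1.21, 1.97], [-1.09, 1.5], [-2.87, 1.71], [-2.94, -0.07], [-3.05, 3.05]. Speed limits (rad/s): [2.57, 2.57, 3.14, 3.14, 3.14, 3.14].

### API

Orientations are given as a unit quaternion [x, y, z, w].
In Python, from rig import * gives the robot as it stands.
- The arm moves only by the shell command python3 -m crank 'ROWS' [FORCE]. ROWS is JSON, a list of rows, each a list of 5 numbers: the opening, from 0 (shut) to 1 (fully open), then the shift along the world's x, y, z normalised to -1 to 1, where 1 is 0.2 m, then the turn about the world's z normalised to -1 to 1, where 1 is 0.5 rad. A call has 1 to 10 rows; each row is the pose to reach, as a shift and turn from the pose commanded when the call began; what a row does not reach only later rows make up. A row lasts 1/8 s, in which the tool goes at most 62.5 mm and 10.7 degrees, less where a joint would pass 70% of its speed; a pose out of reach is approached as far as the arm can. A call with a number of a shift or a turn outside -1 to 1 is refused whole. A call with a gripper value outside its range is refused whole. The fingers move at their own pace and stop on an object; FORCE is the grip in N (left out, the last holds). Time passes only in rows, so rows that repeat a pose let the fingers close. It gives the time, the measured TCP pose, the force, the opening and the grip force at its end, in the units of the state.
- sense(): the state, without advancing time (a new reading comes with each control period).
- grab_frame(name): name is "scene" or "top"; returns a dict with "pixels" (420x560x3 uint8, blue, green, red), "z_map" (420x560 float32, mm along the optical axis (not along the pixel's ray), 0 where there is no reading), "fx", "fy", "cx", "cy" (pixels), "R" (3x3) and "t" (3): a world point X has camera coordinates R X + t. Camera axes: x right, y down, z forward; pixel columns grow to the right and rows downward; lengths in mm; the calibration is good to about 2 mm. A picture is of the moment at which its call begins.
- hand_in(): hands the job in; it is judged then, once.
Trained networks look in the newest picture that a camera, given by its name, has taken for a name from the list of things; names that differ only in an ending like _2 or _b are one class to them, and where a whole thing is asked for, a point or a joint stands for the part that bears it (a point fixed in the world has none). Each returns a list of dicts, best first, with "conf" (0 to 1); they miss things now and then, are a little off and sometimes report something else, mostly with a low value. They report only what shows in the picture. A call takes as long as a camera call. They do not tell look-alikes from the thing itself.
- masks_of(label, camera): "region" (420x560 bool, what is visible of it) and "pixel" ([column, row] in pixels, amid what is visible of it).
- pinpoint(label, camera): "pixel" ([column, row] in pixels: a listed point, or the origin of a listed thing).
The state is a dict: "time_s": time; "qpos": joint angles; "joint_vel": joint speeds; "joint_efforts": joint torques, N m; "position": TCP position; "eef_rot": TCP orientation; "force": force on the tool from outside, world axes, zero at the start; "moment": the same for the moment, N m; "width": finger opening in mm; "finger_force": force on a finger pad.
Only numpy, scipy, OpenCV 4.12 (cv2) and the standard library are available. Lean on these libraries where they do the work, as an engineer would, in place of code of your own. Each camera call takes 0.05 s, during which the arm holds its last target. There are 200 camera calls.

### The job

Slide the board carrier, board end first, along the guide on the microscope's base and under the microscope head until its front edge is fully home against the stop, lying flat between the two rails, and let go of it. Do not bump the microscope head with the carrier or the robot, and leave the spare lens and the flux tub where they are.

Things in the scene. Friction and masses are not known exactly. Their poses are not given: they have to be found in the camera images.
- carrier: Board carrier: loose aluminium plate 80 (x) x 200 (y) x 6 mm, about 0.4 kg, with a green circuit board 70 x 76 mm on its front end and a dark steel bar handle on its rear end. Origin on the underside, below the board's centre; z up, -y points to the front (board) end. The plate runs from y = -45 to +155 mm. The board's tallest part, a heat sink, tops out 28 mm above the underside.
- carrier_grip (a point): Centre of the carrier's handle bar, at x 0, y +125, z +49 mm of the carrier. The bar is 18 mm wide (x), 55 mm long (y) and 26 mm tall (z +36 to +62 mm), raised on two posts: pinch it from above across x. Same axes as the carrier.
- carrier_nose (a point): Middle of the lower front edge of the carrier (carrier y -45 mm).
- scope: Fixed base plate of a video microscope: white, x -115 to 115, y -180 to 150, 15 mm thick. Origin on the bench under the optical axis, z up. Its guide: two dark steel rails along y, 12 mm tall, inner faces at x = +-44 mm, open at the +y end (y = 150; last 30 mm flared), closed at the other by the stop, a 12 mm tall cross bar with its face at y = -45. Pole, 30 mm thick, 380 tall, at y = -140.
- scope_head: Fixed microscope head over the guide, origin and axes as the base: black ring light of radius 40 mm about x = y = 0, underside 40 mm above the base's top (55 above the bench); above it a white barrel, radius to 34, and a 62 mm square camera up to 300 mm. A focus block joins it to the pole at -y. The carrier's board end fits under it; its handle does not and stays out at +y.
- guide_home (a point): Point on the base plate's top (15 mm above the bench) on the optical axis, same axes as the base: the carrier's origin comes to it, with y axes alike, when the carrier is home.
- lens: Spare lens, black disc 42 mm across, 22 mm tall, standing on the microscope's base beside the pole; leave alone. Origin under its centre.
- tub: Flux tub, white jar with a blue label, 76 mm across, 50 mm tall; leave alone. Origin under its centre.
Things that resemble listed ones, but are neither listed nor needed, are in the scene too. What is shaped like the carrier but yellow is not meant.

How it is judged (in metres and radians):
At the end, for the whole second after the job is handed in: The carrier rests flat on the microscope's base between the rails (underside within 3 mm of the base's top, tilt under 0.04 rad, within 7 mm of the middle and 0.12 rad of the guide's direction), its front edge within 5 mm of the stop, at rest (y of carrier in the frame of guide_home between -0.004 and 0.005 m and x of carrier in the frame of guide_home between -0.007 and 0.007 m and z of carrier in the frame of guide_home between -0.003 and 0.003 m and angle between carrier's own z axis and vertical below 0.04 rad and angle between the y axis of carrier and the y axis of guide_home, either way round below 0.12 rad and linear speed of carrier below 0.01 m/s); the robot touches nothing.
It fails at once if the microscope head is bumped by the carrier or the robot (over 3 N) (contact force between any of carrier, the arm, the fingers and scope_head above 3 N).
It fails at once if the lens or the tub is moved more than 25 mm (distance of any of lens, tub from where it was at the start of the episode above 0.025 m).
It also fails if it takes over 43 s, if anything falls off the work surface, if the arm or the gripper's body presses on something with over 40 N, if the wrist force passes 120 N, or if a joint passes its speed limit or range.

## Working session

There is one attempt and no reset: what is moved stays moved. The work goes in short steps, Python scripts to look and compute and a shell command to move; the robot and the scene stay as the last step left them, time stands still between calls to the robot, and variables do not carry over. Pictures are saved under pics/ and viewed, at most 10 in all, crops included, and the job is handed in when it is done.

```bash
mkdir -p pics; ls; cat > h.py <<'E'
from rig import *
import numpy as np, cv2
def w(f,px,z=None):
    u,v=px; R=np.array(f["R"]);t=np.array(f["t"])
    d=np.array([(u-f["cx"])/f["fx"],(v-f["cy"])/f["fy"],1.])
    C=-R.T@t; D=R.T@d
    if z is None:
        return C+D*float(f["z_map"][int(round(v)),int(round(u))])
    return C+D*(z-C[2])/D[2]
E
python3 - <<'E'
from h import *
np.set_printoptions(precision=1,suppress=True)
s=sense();print({k:s[k] for k in("time_s","position","eef_rot","width")})
for c in("scene","top"):
    f=grab_frame(c);cv2.imwrite(f"pics/{c}0.png",np.array(f["pixels"]))
    R=np.array(f["R"]);print(c,"cam",-R.T@np.array(f["t"]),"fwd",R[2],f["fx"])
    for l in("carrier","carrier_grip","carrier_nose","scope","guide_home","scope_head","lens","tub"):
        for r in pinpoint(l,c)[:3]:
            p=r["pixel"];print(l,np.array(p),round(r["conf"],2),"depth",w(f,p))
E
```

```text
pics
{'time_s': 0.0, 'position': array([144.3, 530.2, 230.4]), 'eef_rot': array([ 1. , -0.1, -0. ,  0. ]), 'width': 85.3164198966254}
scene cam [1417.6   36.1  934.2] fwd [-0.7  0.  -0.7] 480.60106067171483
carrier [424.7 182.7] 0.81 depth [487.8 501.6  11.8]
carrier [296.3 182.5] 0.79 depth [476.4 147.   26.7]
carrier_grip [338.3 186.7] 0.98 depth [530.1 251.3  55.5]
carrier_grip [378.3 172. ] 0.72 depth [475.2 369.4  49.1]
carrier_nose [441.7 180.4] 0.79 depth [470.  557.6  -0.4]
carrier_nose [288.  179.5] 0.59 depth [451.3 126.6  15.7]
scope [191.7 226.3] 0.98 depth [ 608.  -130.6   19.3]
scope [341.4 184.8] 0.54 depth [528.1 259.3  59.9]
guide_home [188.7 218.9] 0.89 depth [ 630.3 -129.5   72. ]
scope_head [189.3 224.6] 0.81 depth [ 600.6 -137.3   17.9]
scope_head [292.5 274.7] 0.74 depth [790.3 108.2  42.2]
lens [151.6 253.4] 0.74 depth [ 703.2 -217.2   38.4]
tub [291.3 275.9] 0.59 depth [790.5 105.6  38.1]
tub [341.9 189.7] 0.24 depth [533.9 260.9  47.5]
top cam [431.6  62.  926.3] fwd [ 0.2  0.  -1. ] 384.5917644347007
carrier [112.4 271.2] 0.98 depth [469.5 484.4  28.5]
carrier [253.1 276.1] 0.62 depth [453.6 154.9  28. ]
carrier_grip [155.6 272.9] 0.9 depth [462.9 370.   63. ]
carrier_grip [210.6 248.2] 0.8 depth [516.3 247.8  61.5]
carrier_nose [ 96.8 265.6] 0.95 depth [484.  531.6  10.7]
carrier_nose [270.6 287.3] 0.62 depth [427.6 116.1   2.8]
scope [376.9 220.1] 0.67 depth [ 565.8 -118.7  109.7]
guide_home [376.4 217.8] 0.71 depth [ 569.  -115.6  120.6]
scope_head [371.9 218.2] 0.93 depth [ 574.4 -113.5   84.9]
lens [406.3 179.2] 0.46 depth [ 603.  -129.8  299.4]
tub [272.6 154.4] 0.79 depth [738.4 106.1  52.8]
```

View pics/scene0.png

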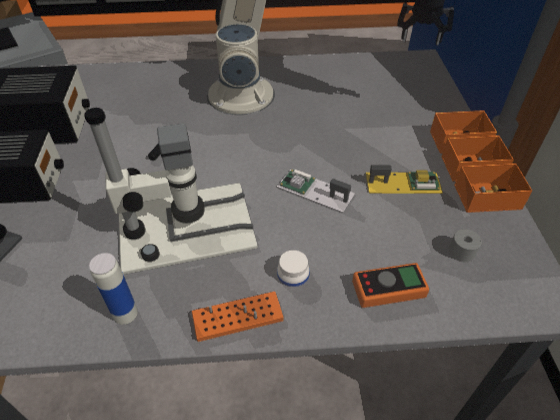

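View pics/top0.png

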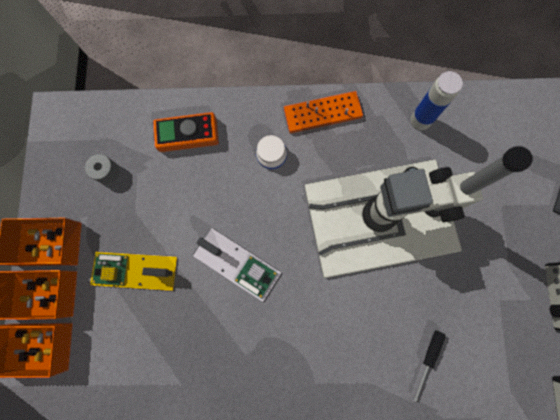

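The scene view shows the silver carrier at about (316,188) with its handle at (340,187), and the yellow decoy at (403,182). The microscope guide opens toward +y, its open end at about (250,215). The top view has the carrier handle at (209,245), its board at (258,273), and the rails running from about (312,207)/(318,250) to the head at (380,212). Next I'll measure both precisely.

```bash
python3 - <<'E'
from h import *
np.set_printoptions(precision=2,suppress=True)
fs={};P={}
for c in("scene","top"):
    f=grab_frame(c);fs[c]=f
    z=f["z_map"].astype(float);v,u=np.mgrid[:420,:560]
    d=np.stack([(u-f["cx"])/f["fx"]*z,(v-f["cy"])/f["fy"]*z,z],-1)
    X=(d-np.array(f["t"]))@np.array(f["R"]);X[z==0]=np.nan;P[c]=X
    bgr=np.array(f["pixels"]).astype(int)
    # handle top
    near=(np.hypot(X[...,0]-500,X[...,1]-210)<130)
    h=near&(X[...,2]>50)&(X[...,2]<75)
    H=X[h];print(c,"handle n",h.sum(),H.mean(0),"rect",cv2.minAreaRect(H[:,:2].astype(np.float32)), "z", np.percentile(H[:,2],[10,50,90]))
    pl=near&(X[...,2]>3)&(X[...,1]<330)
    r=cv2.minAreaRect(X[pl][:,:2].astype(np.float32));print(" plate rect",r)
    tab=X[(np.hypot(X[...,0]-400,X[...,1]-0)<40)][:,2];print(" table z",np.nanmedian(tab))
    # base
    br=bgr.min(-1)
    b=(X[...,2]>10)&(X[...,2]<20)&(X[...,0]>380)&(X[...,0]<760)&(X[...,1]<80)&(X[...,1]>-330)
    B=X[b];print(" base n",b.sum(),np.median(B[:,2]),cv2.minAreaRect(B[:,:2].astype(np.float32)))
    np.save(f"pics/{c}.npy",X)
    R_=(X[...,2]>22.5)&(X[...,2]<32)&(X[...,0]>450)&(X[...,0]<680)&(X[...,1]<60)&(X[...,1]>-60)
    print(" rail n",R_.sum(),np.median(X[R_][:,2]))
    Q=X[R_]
    for lo in(450,570):
        q=Q[(Q[:,0]>lo)&(Q[:,0]<lo+120)]
        if len(q)>10:
            vx,vy,x0,y0=cv2.fitLine(q[:,:2].astype(np.float32),cv2.DIST_HUBER,0,.01,.01).ravel();print("  rail",len(q),x0,y0,"dir",np.array([vx,vy])*np.sign(vy))
# triangulation
def tri(l,ix):
    A=[];b=[]
    for c,i in zip(("scene","top"),ix):
        f=fs[c];p=pinpoint(l,c)[i]["pixel"];C=w(f,p,0)
        R=np.array(f["R"]);o=-R.T@np.array(f["t"]);d=C-o;d/=np.linalg.norm(d)
        M=np.eye(3)-np.outer(d,d);A.append(M);b.append(M@o)
    x=np.linalg.solve(sum(A),sum(b));return x,[np.linalg.norm(M@x-bb) for M,bb in zip(A,b)]
for l,ix in(("carrier_grip",(0,1)),("carrier_nose",(1,1)),("carrier",(1,1)),("guide_home",(0,0))):
    print(l,tri(l,ix))
f=fs["top"];im=cv2.resize(np.array(f["pixels"])[150:310,180:470],None,fx=2.7,fy=2.7,interpolation=cv2.INTER_CUBIC);cv2.imwrite("pics/topcrop.png",im)
E
```

```text
scene handle n 158 [528.53 255.4   58.99] rect ((526.1694946289062, 256.45703125), (54.1002197265625, 22.00543212890625), 58.057228088378906) z [52.64 60.04 63.14]
 plate rect ((503.1071472167969, 205.98411560058594), (249.0718536376953, 236.04966735839844), 45.4554328918457)
 table z -0.6822456957289291
 base n 6162 14.446503426632388 ((635.751708984375, -128.81614685058594), (321.6068115234375, 357.7743835449219), 11.024377822875977)
 rail n 213 25.838954354808525
  rail 92 521.0826 -29.146307 dir [-0.29  0.96]
  rail 121 622.69635 -19.32865 dir [-0.06  1.  ]
top handle n 197 [521.84 253.27  61.18] rect ((522.8529663085938, 254.7967987060547), (54.8411865234375, 17.897768020629883), 56.50379180908203) z [59.12 61.53 63.85]
 plate rect ((498.9536437988281, 207.87539672851562), (246.44992065429688, 250.429443359375), 82.99818420410156)
 table z -0.26557759955942045
 base n 8597 14.645859405631457 ((628.8267211914062, -125.66227722167969), (313.8066101074219, 368.4170837402344), 9.913360595703125)
 rail n 274 26.610248202798694
  rail 124 516.8189 -28.871437 dir [-0.32  0.95]
  rail 150 618.8892 -20.986923 dir [-0.08  1.  ]
carrier_grip (array([464.1 , 323.24,  12.88]), [np.float64(58.43390956365237), np.float64(58.43390956365238)])
carrier_nose (array([519.6 , 290.28, 123.62]), [np.float64(203.93410812091363), np.float64(203.93410812091366)])
carrier (array([449.54, 154.95,   1.42]), [np.float64(7.619832001846315), np.float64(7.619832001846343)])
guide_home (array([ 593.2 , -136.41,   22.66]), [np.float64(1.607285382775012), np.float64(1.607285382775115)])
```

View pics/topcrop.png

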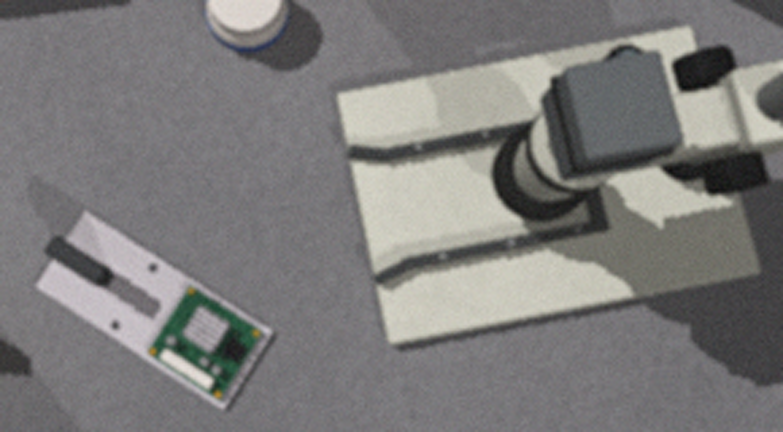

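The crop shows the base corners clearly at crop pixels (337,93), (690,27), (757,270) and (395,347). The plate corners are at (87,212), (272,332), (228,410) and (37,287). I'll take a scene crop as the second view.

```bash
python3 - <<'E'
from h import *
np.set_printoptions(precision=1,suppress=True)
f=grab_frame("top")
g=lambda p:(p[0]/2.7-.5+.5/2.7+180,p[1]/2.7-.5+.5/2.7+150)
def rep(n,pts,z):
    W=np.array([w(f,g(p),z)[:2] for p in pts]);print(n,W.tolist())
    for i in range(len(W)):
        d=W[(i+1)%len(W)]-W[i];print("  side",np.linalg.norm(d),"ang",np.degrees(np.arctan2(d[1],d[0])))
    print("  mid",W.mean(0))
rep("base",[(337,93),(690,27),(757,270),(395,347)],15)
rep("plate",[(87,212),(272,332),(228,410),(37,287)],6)
rep("railhi",[(400,148),(528,126)],27);rep("raillo",[(445,258),(600,227)],27)
s=grab_frame("scene");cv2.imwrite("pics/scenecrop.png",cv2.resize(np.array(s["pixels"])[160:275,105:365],None,fx=3,fy=3,interpolation=cv2.INTER_CUBIC))
E
```

```text
base [[673.6251787441424, 30.58690040204724], [728.6824173575515, -290.76154537944655], [507.89077015080966, -328.2385942762196], [446.7000018275696, -13.712887045987976]]
  side 326.03086223533427 ang -80.27780247396882
  side 223.94972799777508 ang -170.36646538533043
  side 320.42273739025734 ang 101.00933178049549
  side 231.20879543511955 ang 11.04621912547915
  mid [ 589.2 -150.5]
plate [[570.2180335305852, 257.6337331122836], [461.25858403017, 92.41961955189318], [395.302391797053, 131.27917240277753], [503.7070320872515, 300.8054177448121]]
  side 197.90872884988957 ang -123.40503048438372
  side 76.55249272011042 ang 149.49459164543867
  side 201.22304514198916 ang 57.40285854489676
  side 79.29380598133523 ang -32.987234706814604
  mid [482.6 195.5]
railhi [[619.1721511604997, -23.2552275986666], [636.8043734244051, -136.5884091855442]]
  side 114.6965793324628 ang -81.15689404877625
  side 114.6965793324628 ang 98.84310595122376
  mid [628.  -79.9]
raillo [[521.4706961470995, -58.42357895450392], [546.0818264520991, -192.98409151952163]]
  side 136.79268721920027 ang -79.63515966106847
  side 136.79268721920027 ang 100.36484033893153
  mid [ 533.8 -125.7]
```

View pics/scenecrop.png

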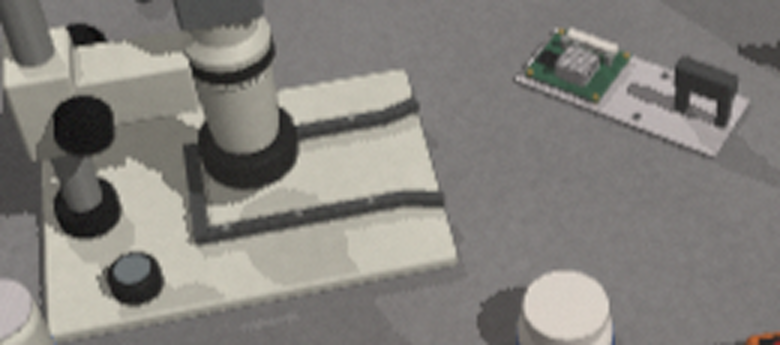

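The scene crop agrees with the top view: the rails are open toward the carrier, the head stands at about (250,140), and the lens is at (135,275). From the top view the rails sit at ±50 mm about the axis, with guide_home near (587,-137) and yaw about 10.3°. I'll check that against the scene view and work out the tool turn.

```bash
python3 - <<'E'
from h import *
from scipy.spatial.transform import Rotation as Ro
np.set_printoptions(precision=1,suppress=True)
f=grab_frame("scene")
g=lambda p:(p[0]/3-.33+105,p[1]/3-.33+160)
h=np.array([587,-137]);a=np.radians(10.3);M=np.array([[np.cos(a),-np.sin(a)],[np.sin(a),np.cos(a)]])
for n,p,z in(("base far corner 115?-> (-115,150)",(407,70),15),("near (115,150)",(456,261),15),("(115,-180)",(50,332),15),("rail+ at ~100",(375,199),27),("rail+ at stop",(206,238),27),("rail- ~",(370,118),27),("stop in-corner (base)",(213,226),15)):
    q=w(f,g(p),z);print(n,q,"scope",(q[:2]-h)@M)
for n,p,z in(("plate",(513,78),6),("",(548,27),6),("",(748,102),6),("",(716,156),6)):print("plate",w(f,g(p),z))
s=sense();R=Ro.from_quat(s["eef_rot"]).as_matrix();print(s["position"],"tooly ang",np.degrees(np.arctan2(R[1,1],R[0,1])),"toolz",R[:,2])
E
```

```text
base far corner 115?-> (-115,150) [454.8  -5.6  15. ] scope [-106.6  152.9]
near (115,150) [682.1  30.6  15. ] scope [123.5 147.9]
(115,-180) [ 730.1 -289.5   15. ] scope [ 113.6 -175.6]
rail+ at ~100 [620.8 -34.2  27. ] scope [51.6 95.1]
rail+ at stop [ 653. -172.   27.] scope [ 58.7 -46.2]
rail- ~ [525.8 -38.5  27. ] scope [-42.6 107.8]
stop in-corner (base) [ 630.3 -169.9   15. ] scope [ 36.7 -40.1]
plate [463.2  91.4   6. ]
plate [396.1 129.3   6. ]
plate [510.1 301.8   6. ]
plate [574.  262.2   6. ]
[144.5 530.7 231.3] tooly ang -105.23005443559649 toolz [ 0.  0. -1.]
```

Both views give the same guide-to-carrier relation; the scene view carries a bias of about 4 mm in x on both. The targets are the grip near (523,255) and the closing axis at -33°, so the turn is -107.8° (-1.88 rad), which keeps joint 6 in range.

```bash
python3 -m crank '[[1,0.3,-0.2,-0.05,-0.35],[1,0.6,-0.4,-0.1,-0.7],[1,0.9,-0.65,-0.2,-1],[1,1,-0.7,-0.2,-1]]' 100 && python3 -m crank '[[1,0.3,-0.2,0,-0.35],[1,0.6,-0.45,0,-0.7],[1,0.89,-0.68,0,-1],[1,0.89,-0.68,0,-1]]' && python3 -m crank '[[1,0,0,-0.1,-0.35],[1,0,0,-0.2,-0.7],[1,0,0,-0.3,-1],[1,0,0,-0.3,-1]]' && python3 -m crank '[[1,0,0,0,-0.35],[1,0,0,0,-0.7],[1,0,0,0,-0.76],[1,0,0,0,-0.76]]'
python3 - <<'E'
from h import *
from scipy.spatial.transform import Rotation as Ro
s=sense();R=Ro.from_quat(s["eef_rot"]).as_matrix();print(s["time_s"],s["position"],"tooly ang",np.degrees(np.arctan2(R[1,1],R[0,1])),s["qpos"])
E
```

```text
time_s: 2.05
position: [345.6, 389.2, 190.9]
eef_rot: [0.927, -0.374, -0.0, 0.0]
force: [0.8, 1.5, -0.0]
width: 85.7
finger_force: 0.0
time_s: 2.55
position: [524.3, 252.5, 191.1]
eef_rot: [0.805, -0.593, 0.0, 0.0]
force: [-0.0, 1.0, 0.5]
width: 85.2
finger_force: 0.0
time_s: 3.05
position: [521.6, 254.0, 129.8]
eef_rot: [-0.635, 0.772, 0.0, -0.002]
force: [-0.1, 0.4, 0.4]
width: 85.4
finger_force: 0.0
time_s: 3.55
position: [522.7, 254.9, 131.9]
eef_rot: [-0.479, 0.878, 0.0, 0.0]
force: [-0.1, -0.5, -1.4]
width: 85.4
finger_force: 0.0
3.55 [522.69308341 254.87914426 131.93192559] tooly ang 147.29881278222123 [ 7.22539753e-01  3.63342968e-01  4.12093209e-03  1.78785997e-04
 -1.21060101e+00 -1.29334588e+00]
```

```bash
python3 -m crank '[[1,0,0,-0.15,0],[1,0,0,-0.3,0],[1,0,0,-0.45,0],[1,0,0,-0.5,0],[1,0,0,-0.5,0]]' && python3 -m crank '[[0,0,0,0,0],[0,0,0,0,0],[0,0,0,0,0],[0,0,0,0,0],[0,0,0,0,0],[0,0,0,0,0],[0,0,0,0,0],[0,0,0,0,0]]' 110
python3 - <<'E'
from h import *
f=grab_frame("scene");cv2.imwrite("pics/g1.png",cv2.resize(np.array(f["pixels"])[90:260,220:420],None,fx=3,fy=3))
E
```

```text
time_s: 4.18
position: [522.6, 254.6, 31.4]
eef_rot: [-0.478, 0.878, -0.0, -0.0]
force: [0.5, 0.2, -0.1]
width: 85.3
finger_force: 0.0
time_s: 5.18
position: [522.7, 254.9, 32.0]
eef_rot: [-0.478, 0.879, 0.0, 0.0]
force: [-2.2, 0.2, 5.5]
width: 16.4
finger_force: 108.3
```

View pics/g1.png

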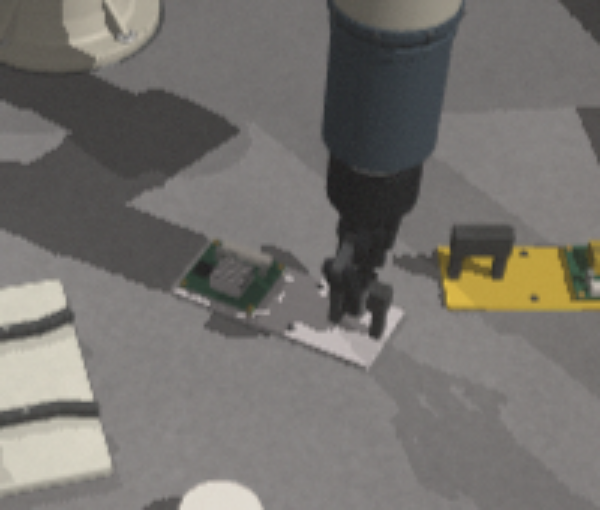

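The fingers have closed on the bar (about (355,290) in the crop) and the width of 16.4 mm fits. I'll lift, turn +0.75 rad and check the hang.

```bash
python3 -m crank '[[0,0,0,0.05,0],[0,0,0,0.12,0],[0,0,0,0.2,0.1],[0,0,0,0.25,0.3],[0,0,0,0.25,0.5],[0,0,0,0.25,0.7],[0,0,0,0.25,0.9],[0,0,0,0.25,1],[0,0,0,0.25,1]]' && python3 -m crank '[[0,0,-0.05,0,0.2],[0,0,-0.1,0,0.4],[0,0,-0.1,0,0.5],[0,0,-0.1,0,0.5],[0,0,-0.1,0,0.5]]'
cat > look.py <<'E'
from h import *
import sys
from scipy.spatial.transform import Rotation as Ro
np.set_printoptions(precision=1,suppress=True)
s=sense();R=Ro.from_quat(s["eef_rot"]).as_matrix();print(s["time_s"],s["position"],"tooly",np.degrees(np.arctan2(R[1,1],R[0,1])),s["width"],s["qpos"])
g=np.array(s["position"]);a=np.arctan2(R[1,1],R[0,1])%np.pi
if a>np.pi/2:a-=np.pi
c,sn=np.cos(a),np.sin(a);M=np.array([[c,-sn],[sn,c]])
for cam in("top","scene"):
    f=grab_frame(cam);cv2.imwrite(f"pics/{sys.argv[1]}_{cam}.png",np.array(f["pixels"]))
    z=f["z_map"].astype(float);v,u=np.mgrid[:420,:560]
    d=np.stack([(u-f["cx"])/f["fx"]*z,(v-f["cy"])/f["fy"]*z,z],-1)
    X=(d-np.array(f["t"]))@np.array(f["R"])
    L=(X[...,:2]-g[:2])@M   # grip frame
    m=(z>0)&(abs(L[...,0])<60)&(L[...,1]>-190)&(L[...,1]<35)&(X[...,2]>g[2]-31-20)&(X[...,2]<g[2]+3)
    # plate only: bare metal strip between board and handle, and nose profile
    for lo,hi in((-185,-165),(-165,-145),(-145,-95),(-92,-75),(-75,-55),(-55,-35)):
        q=m&(L[...,1]>lo)&(L[...,1]<hi)
        if q.sum()>5:print(cam,lo,hi,q.sum(),"x",np.percentile(L[q][:,0],[2,98]),"z-g",np.percentile(X[q][:,2]-g[2],[10,50,90]))
    print("nose y",np.percentile(L[m][:,1],1), "nose pts",[(r["pixel"],round(r["conf"],2)) for r in pinpoint("carrier_nose",cam)[:3]])
E
python3 look.py a
```

```text
time_s: 6.35
position: [522.3, 254.7, 81.6]
eef_rot: [-0.68, 0.733, 0.0, -0.0]
force: [0.4, -0.3, -4.0]
width: 16.4
finger_force: 107.4
time_s: 6.98
position: [522.4, 234.7, 81.3]
eef_rot: [0.766, -0.643, -0.0, 0.0]
force: [-0.8, -1.1, -4.9]
width: 16.3
finger_force: 107.5
6.975 [522.4 234.7  81.3] tooly -170.0572765256735 16.267645574302804 [ 0.7  0.4 -0.1 -0.  -1.1 -0.5]
top -185 -165 80 x [-38.3  37.1] z-g [-28.9 -26.7 -24.5]
top -165 -145 306 x [-38.9  38. ] z-g [-26.7 -20.5 -16.5]
top -145 -95 767 x [-38.9  38. ] z-g [-24.8 -19.5  -4.2]
top -92 -75 248 x [-38.5  38.8] z-g [-28.  -25.8 -19.9]
top -75 -55 311 x [-38.5  38.4] z-g [-28.  -26.1 -24.3]
top -55 -35 306 x [-38.4  38.5] z-g [-27.8 -26.1 -24.1]
nose y -168.66435993900117 nose pts [([292.1, 233.0], 0.71)]
scene -185 -165 42 x [-35.2  41.9] z-g [-30.5 -27.6 -25. ]
scene -165 -145 203 x [-32.2  41. ] z-g [-28.6 -21.9 -16.8]
scene -145 -95 480 x [-27.4  42.6] z-g [-27.2 -17.7  -5. ]
scene -92 -75 139 x [-35.4  43.3] z-g [-29.2 -26.  -19.6]
scene -75 -55 176 x [-34.9  42.9] z-g [-29.7 -27.2 -24.8]
scene -55 -35 173 x [-34.2  42.4] z-g [-29.  -26.8 -24.7]
nose y -167.8248219483804 nose pts [([442.2, 182.9], 0.72)]
```

```bash
python3 -c "
import cv2,numpy as np
a=cv2.imread('pics/a_top.png')[150:310,150:430];b=cv2.imread('pics/a_scene.png')[110:270,110:390]
cv2.imwrite('pics/a2.png',cv2.resize(np.vstack([a,b]),None,fx=1.85,fy=1.85))"
```

```text
(no output)
```

View pics/a2.png

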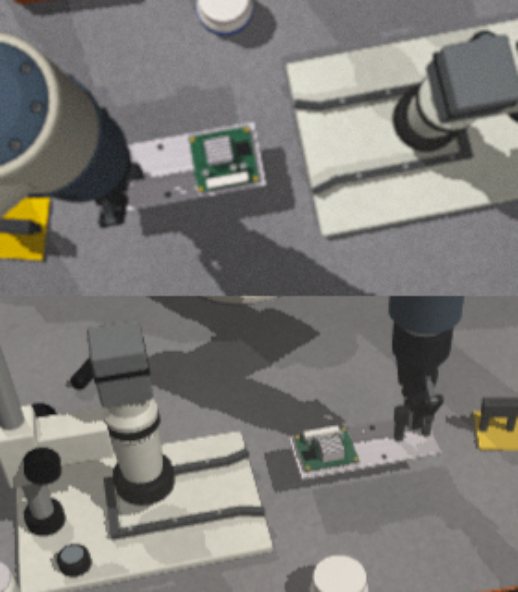

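The carrier hangs level and centred in the grip: in the composite the plate runs from (130,170) to (265,165), pointing at the guide mouth at about (305,140). I'll refine the guide axis from the dark rail pixels.

```bash
python3 - <<'E'
from h import *
np.set_printoptions(precision=2,suppress=True)
h=np.array([587,-137]);a=np.radians(10.);M=np.array([[np.cos(a),-np.sin(a)],[np.sin(a),np.cos(a)]])
for cam in("top","scene"):
    f=grab_frame(cam);g=np.array(f["pixels"]).max(-1).astype(np.float32)
    K=np.array([[f["fx"],0,f["cx"]],[0,f["fy"],f["cy"]],[0,0,1]])
    xs=np.arange(-75,75,.5)
    for side in(-1,1):
        ys=np.arange(60,114,3) if side>0 else np.arange(55,114,3)
        c=[]
        for y in ys:
            W=np.c_[h+np.c_[xs,0*xs+y]@M.T,0*xs+27]
            q=(W@np.array(f["R"]).T+np.array(f["t"]))@K.T;q=q[:,:2]/q[:,2:]
            l=cv2.remap(g,q[:,0:1].astype(np.float32),q[:,1:].astype(np.float32),cv2.INTER_LINEAR).ravel()
            k=(abs(xs-side*50)<16);wt=np.clip(110-l,0,None)*k
            c.append((wt*xs).sum()/max(wt.sum(),1e-6))
        print(cam,side,np.array(c)[::4],"slope deg",np.degrees(np.polyfit(ys,c,1)[0]),"mean",np.mean(c))
E
```

```text
top -1 [-49.82 -49.75 -49.83 -52.84 -50.01] slope deg -0.5560216066716697 mean -50.185653804540514
top 1 [47.16 47.14 46.91 46.87 47.01] slope deg -0.4183604771768751 mean 46.8558134501219
scene -1 [-40.85 -40.56 -40.6  -38.87 -41.16] slope deg 0.40789723566349023 mean -40.65131789957275
scene 1 [56.61 56.81 57.16 57.01 56.99] slope deg 0.5173160779812892 mean 57.09977138978042
```

Both views agree once corrected: the axis is offset about -0.8 mm at scope y=85 and yaw is about 10.0°. So I'll shift x by -1.7 mm, lower the underside to about 18 mm, then go 80 mm along (0.174,-0.985).

```bash
python3 -m crank '[[0,-0.0085,0,-0.08,0],[0,-0.0085,0,-0.155,0],[0,-0.0085,0,-0.155,0]]' && python3 -m crank '[[0,0.015,-0.085,0,0],[0,0.03,-0.17,0,0],[0,0.045,-0.255,0,0],[0,0.06,-0.34,0,0],[0,0.0695,-0.394,0,0],[0,0.0695,-0.394,0,0]]'
python3 look.py b
python3 -c "
import cv2,numpy as np
a=cv2.imread('pics/b_top.png')[150:310,190:450];b=cv2.imread('pics/b_scene.png')[130:270,110:370]
cv2.imwrite('pics/b2.png',cv2.resize(np.vstack([a,b]),None,fx=2,fy=2,interpolation=cv2.INTER_CUBIC)[:600])"
```

```text
time_s: 7.65
position: [519.7, 234.0, 48.7]
eef_rot: [0.766, -0.643, -0.0, 0.002]
force: [-0.3, 0.8, -3.9]
width: 16.6
finger_force: 107.5
time_s: 8.4
position: [534.8, 155.0, 50.3]
eef_rot: [0.766, -0.643, -0.0, -0.0]
force: [-0.1, 0.5, -3.4]
width: 15.9
finger_force: 107.7
8.4 [534.8 155.   50.3] tooly -170.05175084241765 15.888721443818733 [ 0.6  0.4 -0.2 -0.  -1.  -0.4]
top -185 -165 409 x [-57.7  55.3] z-g [-37.  -34.2 -23.3]
top -165 -145 420 x [-58.   57.2] z-g [-35.6 -22.2 -17.7]
top -145 -95 912 x [-55.2  56.7] z-g [-49.7 -20.4  -4.4]
top -92 -75 311 x [-57.2  55.3] z-g [-50.1 -26.7 -20.5]
top -75 -55 365 x [-55.9  56.6] z-g [-50.  -26.9 -24.7]
top -55 -35 354 x [-56.7  55.8] z-g [-49.4 -26.7 -24.3]
nose y -188.18721328632608 nose pts [([324.1, 226.0], 0.84)]
scene -185 -165 271 x [-48.9  58.7] z-g [-37.6 -34.1 -24.4]
scene -165 -145 256 x [-53.9  56.9] z-g [-30.1 -23.5 -17.6]
scene -145 -95 576 x [-28.4  55.3] z-g [-49.2 -19.9  -5.3]
scene -92 -75 181 x [-32.5  58. ] z-g [-49.3 -26.7 -20.1]
scene -75 -55 223 x [-36.1  56.5] z-g [-49.4 -27.7 -25.2]
scene -55 -35 212 x [-35.2  56.4] z-g [-49.2 -27.4 -24.7]
nose y -188.14069234549873 nose pts [([440.8, 182.7], 0.72), ([239.2, 210.2], 0.7), ([257.6, 207.5], 0.45)]
```

View pics/b2.png

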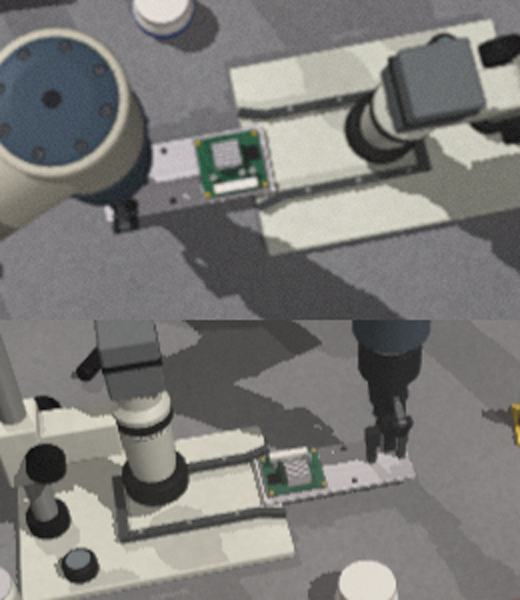

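The nose is in the flared mouth, at about (267,160) in the top half, and level. The gap on the -x side looks narrower, so I'll rectify the top view to measure it.

```bash
python3 - <<'E'
from h import *
s=sense();g=np.array(s["position"]);a=np.radians(9.95)
M=np.array([[np.cos(a),-np.sin(a)],[np.sin(a),np.cos(a)]])
f=grab_frame("top");K=np.array([[f["fx"],0,f["cx"]],[0,f["fy"],f["cy"]],[0,0,1]])
Y,X=np.meshgrid(np.arange(-60,-260,-.25),np.arange(70,-70,-.25))
W=np.c_[g[:2]+np.c_[X.ravel(),Y.ravel()]@M.T,np.full(X.size,25)]
q=(W@np.array(f["R"]).T+np.array(f["t"]))@K.T;q=(q[:,:2]/q[:,2:]).astype(np.float32)
im=cv2.remap(np.array(f["pixels"]),q[:,0].reshape(X.shape),q[:,1].reshape(X.shape),cv2.INTER_CUBIC)
for x in range(-60,61,10):cv2.line(im,(0,int((70-x)*4)),(8 if x else 30,int((70-x)*4)),(0,0,255),1)
for x in(-40,40):cv2.line(im,(0,int((70-x)*4)),(800,int((70-x)*4)),(0,255,255),1)
cv2.imwrite("pics/rect.png",im)
E
```

```text
(no output)
```

View pics/rect.png

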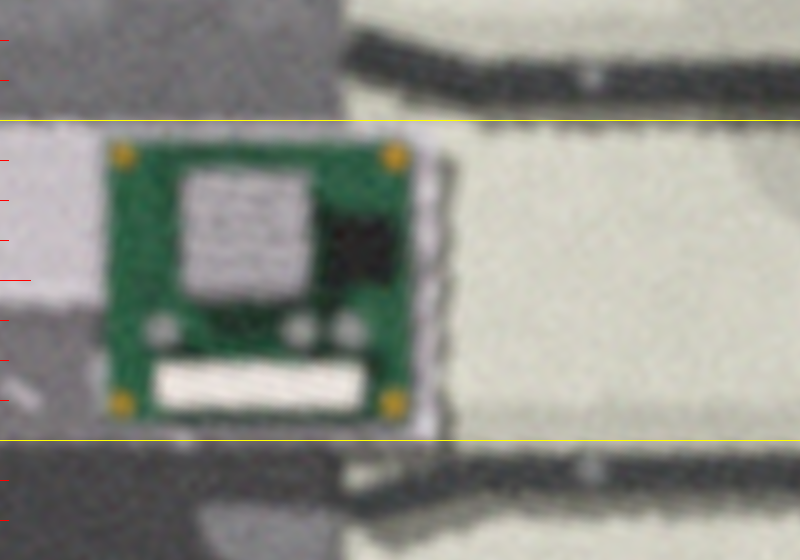

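The rectified view is clear: the rail inner faces are at x = +44 and -44 mm and the plate spans ±40, so it is centred and parallel. The nose (px 440) is 24 mm inside the mouth, leaving about 171 mm to go. I'll lower 2.5 mm and slide 120 mm.

```bash
python3 -m crank '[[0,0.009,-0.05,-0.006,0],[0,0.018,-0.1,-0.012,0],[0,0.035,-0.2,-0.012,0],[0,0.052,-0.3,-0.012,0],[0,0.07,-0.4,-0.012,0],[0,0.087,-0.5,-0.012,0],[0,0.104,-0.591,-0.012,0],[0,0.104,-0.591,-0.012,0]]' && python3 -m crank '[[0,0.009,-0.049,0,0],[0,0.017,-0.098,0,0],[0,0.026,-0.148,0,0],[0,0.035,-0.197,0,0],[0,0.035,-0.197,0,0]]'
```

```text
time_s: 9.65
position: [555.6, 36.0, 47.8]
eef_rot: [0.766, -0.643, -0.0, 0.0]
force: [0.3, -0.4, -4.1]
width: 16.8
finger_force: 107.6
time_s: 10.28
position: [562.5, -2.5, 47.8]
eef_rot: [0.766, -0.643, 0.0, 0.0]
force: [0.6, -0.3, -4.7]
width: 16.1
finger_force: 107.6
```

About 11 mm remains and there is no contact yet. I'll ease down about 1 mm and creep to the stop.

```bash
python3 -m crank '[[0,0,0,-0.004,0],[0,0.003,-0.02,-0.006,0],[0,0.005,-0.03,-0.006,0],[0,0.007,-0.04,-0.006,0],[0,0.007,-0.04,-0.006,0]]' && python3 -m crank '[[0,0.001,-0.007,0,0],[0,0.002,-0.012,0,0],[0,0.002,-0.012,0,0]]' && python3 look.py c | head -1
```

```text
time_s: 10.9
position: [564.2, -9.9, 47.0]
eef_rot: [0.766, -0.643, 0.0, -0.0]
force: [0.0, 0.7, -0.7]
width: 16.5
finger_force: 108.2
time_s: 11.28
position: [564.5, -12.1, 47.0]
eef_rot: [0.766, -0.643, 0.0, -0.0]
force: [-0.7, 1.7, 1.3]
width: 16.4
finger_force: 108.4
11.275 [564.5 -12.1  47. ] tooly -169.96694326933337 16.387337704278373 [ 0.3  0.4 -0.2  0.  -1.  -0.1]
```

```bash
python3 -m crank '[[0,0.001,-0.005,0,0],[0,0.001,-0.005,0,0]]' && python3 -m crank '[[0,0.001,-0.005,0,0],[0,0.001,-0.005,0,0]]'  && python3 -m crank '[[0,0.001,-0.005,0,0],[0,0.001,-0.005,0,0]]'
```

```text
time_s: 11.72
position: [564.7, -13.0, 47.0]
eef_rot: [0.766, -0.643, 0.0, -0.0]
force: [-0.7, 3.6, 4.1]
width: 16.2
finger_force: 108.6
time_s: 11.98
position: [564.9, -13.8, 47.0]
eef_rot: [0.766, -0.643, 0.0, -0.0]
force: [-0.7, 5.7, 3.4]
width: 16.4
finger_force: 109.0
time_s: 12.22
position: [564.9, -13.8, 47.0]
eef_rot: [0.766, -0.643, -0.0, -0.001]
force: [-2.4, 9.3, 6.8]
width: 16.4
finger_force: 109.1
```

The force is building and the position has stalled at (564.9,-13.8); the predicted home grip is (564.5,-14.0). One more nudge, then I'll release and rise.

```bash
python3 -m crank '[[0,0.001,-0.006,0,0],[0,0.001,-0.006,0,0],[0,0.001,-0.006,0,0]]' && python3 -m crank '[[1,0,0,0,0],[1,0,0,0,0],[1,0,0,0,0],[1,0,0,0,0],[1,0,0,0,0],[1,0,0,0,0]]' && python3 -m crank '[[1,0,0,0.05,0],[1,0,0,0.15,0],[1,0,0,0.3,0],[1,0,0.2,0.5,0],[1,-0.2,0.5,0.6,0],[1,-0.4,0.8,0.7,0],[1,-0.5,1,0.7,0],[1,-0.5,1,0.7,0],[1,-0.5,1,0.7,0]]'
python3 - <<'E'
from h import *
np.set_printoptions(precision=1,suppress=True)
h=np.array([587,-137]);a=np.radians(10.);M=np.array([[np.cos(a),-np.sin(a)],[np.sin(a),np.cos(a)]])
ims=[]
for cam in("top","scene"):
    f=grab_frame(cam);im=np.array(f["pixels"]);ims.append(im[160:290,270:470] if cam=="top" else im[130:260,110:310])
    z=f["z_map"].astype(float);v,u=np.mgrid[:420,:560]
    d=np.stack([(u-f["cx"])/f["fx"]*z,(v-f["cy"])/f["fy"]*z,z],-1)
    X=(d-np.array(f["t"]))@np.array(f["R"]);L=(X[...,:2]-h)@M
    m=(z>0)&(abs(L[...,0])<20)&(L[...,1]>80)&(L[...,1]<170)&(X[...,2]>65)&(X[...,2]<85)
    print(cam,"handle",m.sum(),np.median(L[m],0),np.percentile(L[m][:,1],[2,98]),np.median(X[m][:,2]))
    for lo,hi in((48,90),(140,155)):
        p=(z>0)&(abs(L[...,0])<36)&(L[...,1]>lo)&(L[...,1]<hi)&(X[...,2]>10)&(X[...,2]<30);print("plate z",lo,np.median(X[p][:,2]))
cv2.imwrite("pics/fin.png",cv2.resize(np.hstack(ims),None,fx=2,fy=2,interpolation=cv2.INTER_CUBIC))
E
```

```text
time_s: 12.6
position: [564.9, -13.8, 47.0]
eef_rot: [0.766, -0.643, -0.001, -0.002]
force: [-3.9, 14.0, 7.1]
width: 16.7
finger_force: 109.4
time_s: 13.35
position: [565.1, -16.4, 46.7]
eef_rot: [0.766, -0.643, 0.0, 0.0]
force: [0.4, -0.4, -1.6]
width: 85.4
finger_force: 0.0
time_s: 14.48
position: [465.0, 184.0, 187.3]
eef_rot: [0.767, -0.642, 0.0, -0.0]
force: [0.7, -0.3, -0.9]
width: 85.5
finger_force: 0.0
top handle 208 [ -1.1 125.3] [ 99.4 151.7] 76.28000078070367
plate z 48 20.819644388123805
plate z 140 20.567625681830247
scene handle 170 [  7.3 125.5] [ 99.5 152.6] 74.754355684041
plate z 48 20.307204168102082
plate z 140 20.269606970867404
```

View pics/fin.png

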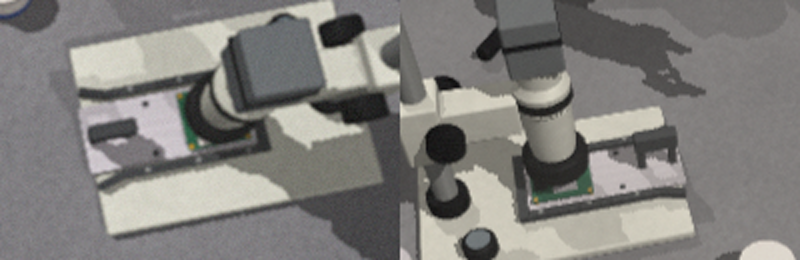

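The carrier lies flat between the rails (plate top 20.6 mm at both ends), and its rear edge stands just past the base edge, which fits being home. It sits under the head at about (205,125) and (560,180), with the gripper clear.

```bash
python3 -c "
from rig import *
print(hand_in())"
```

```text
the job is handed in; nothing more can be done
None
```

The carrier is home against the stop, flat between the rails and released, and the job is handed in at about 14.6 s of robot time; no verdict came back, and I didn't re-measure the lens and tub, though no move went near them.

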